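# Close up the row of tea tins

### The job

On the market counter, push the yellow-lidded red tea tin straight back until it stands flush against the wooden rail, then push it sideways along the rail until it touches the black-lidded tin next in the row. Only push it: keep it standing flat on the counter, never lifted or tipped. Do not disturb the two black-lidded tins or knock the other goods about.

Things in the scene. Friction and masses are not known exactly. Their poses are not given: they have to be found in the camera images.
- rail: Wooden L-shaped stop fixed to the counter. Origin: on the counter at the foot of the front face (towards the robot). Its y runs along the rail, x points through it away from the robot, z up. Rail: 20 mm thick (x 0 to 20), 30 high, y -251 to +234. End block at the +y end: 20 mm thick, 50 high, x -90 to +20, inner face at y = +213.5.
- tin: The tin to push: square red tea tin, yellow lid, cream label patches, 84 x 84 mm, 60 high, about 0.35 kg, loose, smooth lacquer (friction about 0.35). Origin: centre of its underside; x, y normal to its sides, z up. It starts with its centre 67 to 107 mm in front of the rail's face, turned up to 0.35 rad from square to it, on the -y side of the black-lidded tins.
- next_tin: Red tea tin with a black lid and brass-coloured label patches, 84 x 84 x 60 mm high, loose, standing against the rail; the nearer one to the gap. Origin: centre of its underside; its axes are parallel to the rail's. The row is to be closed on its -y side.
- end_tin: Same black-lidded tin, 84 x 84 x 60 mm, between next_tin and the rail's end block (about 1 mm play). Origin: centre of its underside.
- jar: Amber glass spice jar with green cap, 52 mm diameter, 85 mm high, standing in front of the row. Origin: centre of underside.
- weight: Brass scale weight, 40 mm diameter, 56 mm high, in front of the row. Origin: centre of underside.
- sauce: Amber sauce bottle with red cap, 54 mm diameter, 150 mm high. Origin: centre of underside.
- scoop: Serving spoon, steel with a wooden handle, 190 mm long, lying on the counter on the far -y side. Origin: centre of its underside; x along it.
- bowl: Small white bowl, 90 mm diameter, 45 mm high, beyond the spoon on the -y side. Origin: centre of underside.
Not all that is in view belongs to the job. What is shaped like the tin but turquoise is not meant.

How it is judged:
On the way, in this order (a step that is already met when the one before it is completed fails the run):
1. The yellow-lidded tin stands flush against the rail, still apart from the next tin (x of tin in the frame of rail above -0.047 m and angle between the x axis of tin and the x axis of rail, either way round below 0.07 rad and y of tin in the frame of next_tin below -0.1 m), for 0.1 s.
2. It has been slid along the rail up to the next tin (x of tin in the frame of rail above -0.047 m and angle between the x axis of tin and the x axis of rail, either way round below 0.07 rad and y of tin in the frame of next_tin above -0.09 m), for 0.1 s.
At the end, for the whole second after the job is handed in: The yellow-lidded tin stands flat and still, its back within 5 mm of the rail and square to it within 0.07 rad, its side within 6 mm of the next black-lidded tin; the black-lidded tins are within 8 mm and the other goods within 15 mm of where they started (all of step 2 and y of tin in the frame of next_tin below -0.07 m and angle between tin's own z axis and vertical below 0.05 rad and height (world z) of tin below 0.004 m and linear speed of tin below 0.01 m/s and distance of each of next_tin, end_tin from where it was at the start of the episode below 0.008 m and distance of each of jar, weight, sauce, scoop, bowl from where it was at the start of the episode below 0.015 m); the robot touches nothing.
It fails at once if the yellow-lidded tin is lifted (height (world z) of tin above 0.01 m).
It fails at once if the yellow-lidded tin is tipped (angle between tin's own z axis and vertical above 0.2 rad).
It fails at once if a black-lidded tin is disturbed (distance of any of next_tin, end_tin from where it was at the start of the episode above 0.012 m).
It fails at once if a jar, weight, bottle, spoon or bowl is knocked about (distance of any of jar, weight, sauce, scoop, bowl from where it was at the start of the episode above 0.02 m).
It also fails if it takes over 48 s, if anything falls off the work surface, if the arm or the gripper's body presses on something with over 40 N, if the wrist force passes 120 N, or if a joint passes its speed limit or range.

### The arm

A 6-joint arm with a two-finger parallel gripper is mounted at the origin on the work surface. World frame = base frame: x ahead of the robot, y to its left, z up, the work surface at z = 0. Lengths are in m, angles in rad, forces in N, time in s.
With the tool pointing down it reaches from about 0.35 to 0.85 m from the base axis. Payload 8.1 kg.
Tool frame: the origin (TCP) lies on the centre line of the jaws, within the pads' length; the fingertips stand 22 mm ahead of it and the grasp point (between the pads) lies 3 mm ahead of it; z points along the fingers, y is the line along which they close (so a half turn about z gives the same grasp; the last joint's range is limited). The gripper opens to 85 mm and grips with 20 to 120 N. Pads are 22 mm wide; open, the fingers measure 114 mm over their backs; the gripper's body (76 mm by 85 mm) begins 54 mm behind the grasp point. The pads swing forward as they close: fully open they stand 13 mm farther back than shut.
Start: joints at [1.02, 0.13, 1.488, -0, 1.523, -0.085], TCP at [0.269, 0.536, 0.253] pointing down, gripper open.
Joint ranges: [-2.96, 2.96], [-0.89, 2.26], [0.02, 2.5], [-1.34, 4.48], [0, 2.73], [-2.66, 2.66]. Speed limits (rad/s): [2.39, 2.39, 2.79, 3.14, 3.14, 3.14].

### API

Orientations are given as a rotation vector (axis times angle).
In Python, from workcell import ctrl gives the robot as it stands.
- The arm moves only by the tool servo_tool, never from a script. Its argument "plan" is one flat list of numbers, 5 for each row, row after row: the opening, from -1 (shut) to 1 (fully open), so that 0 is half open, then the shift along the tool's x, y, z in mm, then the turn about the tool's z in degrees. A call has exactly 8 rows; each row shifts and turns the commanded pose from where the row before left it, along the tool's axes as they then stand; what a row does not reach is not made up. A row lasts 1/8 s, in which the tool goes at most 62.5 mm and 10.7 degrees, less where a joint would pass 70% of its speed; a pose out of reach is approached as far as the arm can. A call with a gripper value outside its range is refused whole. The fingers move at their own pace and stop on an object; "grip_force" is the grip in N (left out, the last holds). Time passes only in rows, so rows that do not move let the fingers close, or fill a call up. It gives the time, the measured TCP pose, the force, the opening and the grip force at its end, in the units of the state.
- ctrl.get_state(): the state, without advancing time (a new reading comes with each control period).
- ctrl.get_image(name): name is "scene" or "side" or "wrist"; returns the picture (400x640x3 uint8, red, green, blue); there is no depth.
- ctrl.calibration(name): a dict with "K" (3x3 intrinsics, pixels), "distortion" ([k1, k2, p1, p2, k3] as OpenCV has them; the pictures are not rectified), "world_from_camera" (4x4, takes a point from camera to world coordinates); the wrist camera has in their place "mount" (4x4, takes a point from camera to tool coordinates, whose origin is the TCP and whose axes are the flange's). Camera axes: x right, y up, looking along -z (the intrinsics and any distortion apply to the point x, -y, -z); pixel columns grow to the right and rows downward; lengths in m; the calibration is good to about 2 mm. A picture is of the moment at which its call begins: read the wrist's pose just before it. calibration takes no time and is no camera call.
- ctrl.finish_job(): hands the job in; it is judged then, once.
The state is a dict: "time": time; "q": joint angles; "joint_vel": joint speeds; "tau": joint torques, N m; "tool_pos": TCP position; "tcp_rot": TCP orientation; "contact_force": force on the tool from outside, world axes, zero at the start; "wrist_torque": the same for the moment, N m; "grip_width": opening from 0.0 (shut) to 1.0 (fully open); "grip_force": force on a finger pad.
Only numpy, scipy, OpenCV 4.12 (cv2) and the standard library are available. Lean on these libraries where they do the work, as an engineer would, in place of code of your own. Each camera call takes 0.05 s, during which the arm holds its last target. There are 200 camera calls.

## Working session

There is one attempt and no reset: what is moved stays moved. The work goes in short steps, Python scripts to look and compute and a tool call to move; the robot and the scene stay as the last step left them, time stands still between calls to the robot, and variables do not carry over. Pictures are saved under pics/ and viewed, at most 10 in all, crops included, and the job is handed in when it is done.

Besides the shell and the picture viewer there is one more tool, called as a command line: name --argument value ..., lists and objects as JSON in quotes. servo_tool: Moves the arm, as the interface text tells. Its arguments: {"type":"object","properties":{"plan":{"type":"array"},"grip_force":{"type":"number"}},"required":["plan"]}

```bash
mkdir -p pics
python3 - <<'E'
from workcell import ctrl
import cv2, numpy as np
np.set_printoptions(precision=4,suppress=True)
s=ctrl.get_state(); print(s['time'],s['tool_pos'],s['tcp_rot'],s['grip_width'])
for n in ['scene','side']:
    cv2.imwrite(f'pics/{n}0.png',ctrl.get_image(n)[:,:,::-1]); print(n,ctrl.calibration(n))
print(ctrl.calibration('wrist'))
E
```

```text
0.0 [0.2692 0.5357 0.2522] [-0.7249 -3.0562  0.0028] 0.9969129516423446
scene {'K': array([[422.6837,   0.    , 313.4265],
       [  0.    , 422.6837, 202.5049],
       [  0.    ,   0.    ,   1.    ]]), 'distortion': array([0.0392, 0.    , 0.    , 0.    , 0.    ]), 'world_from_camera': array([[-0.7893, -0.4706,  0.3944,  0.9113],
       [ 0.614 , -0.6024,  0.51  ,  0.5074],
       [-0.0024,  0.6447,  0.7644,  0.8049],
       [ 0.    ,  0.    ,  0.    ,  1.    ]])}
side {'K': array([[401.24  ,   0.    , 308.9024],
       [  0.    , 401.24  , 197.5144],
       [  0.    ,   0.    ,   1.    ]]), 'distortion': array([-0.0854,  0.    ,  0.    ,  0.    ,  0.    ]), 'world_from_camera': array([[ 0.7568,  0.5116, -0.4069,  0.0703],
       [-0.6536,  0.6025, -0.458 , -0.4886],
       [ 0.0109,  0.6126,  0.7903,  0.8317],
       [ 0.    ,  0.    ,  0.    ,  1.    ]])}
{'K': array([[345.9538,   0.    , 317.9526],
       [  0.    , 345.9538, 202.0045],
       [  0.    ,   0.    ,   1.    ]]), 'distortion': array([-0.0252,  0.    ,  0.    ,  0.    ,  0.    ]), 'mount': array([[ 0.001 ,  0.9566,  0.2914,  0.0741],
       [ 1.    , -0.0008, -0.0007,  0.0017],
       [-0.0004,  0.2914, -0.9566, -0.12  ],
       [ 0.    ,  0.    ,  0.    ,  1.    ]])}
```

View pics/scene0.png

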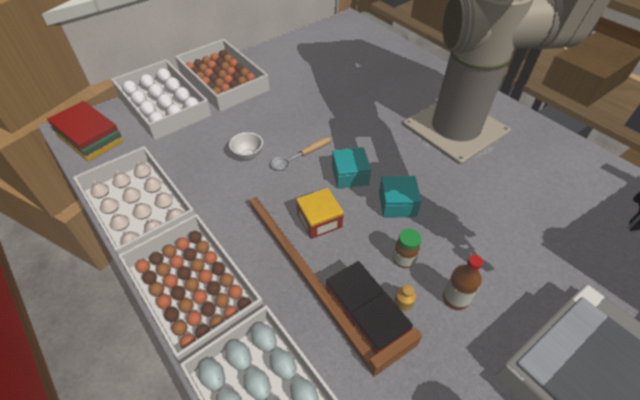

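View pics/side0.png

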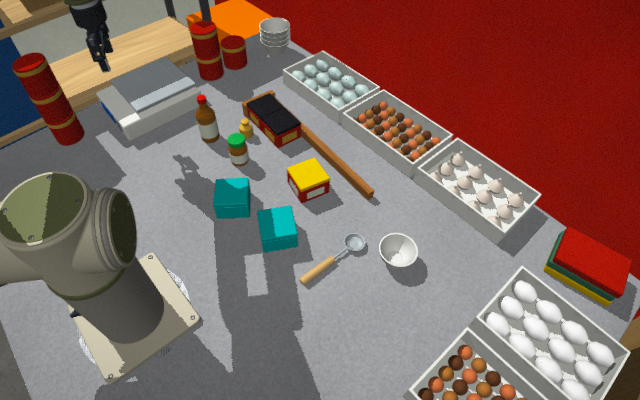

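```bash
cat > h.py <<'E'
from workcell import ctrl
import cv2, numpy as np
np.set_printoptions(precision=4,suppress=True)
def ground(n,px,z,T=None):
    c=ctrl.calibration(n); T=c['world_from_camera'] if T is None else T
    u=cv2.undistortPoints(np.float64(px).reshape(-1,1,2),c['K'],c['distortion'])[:,0]
    d=np.c_[u[:,0],-u[:,1],-np.ones(len(u))]@T[:3,:3].T
    o=T[:3,3]; return (o+d*((z-o[2])/d[:,2])[:,None])[:,:2]
def project(n,P,T=None):
    c=ctrl.calibration(n); T=c['world_from_camera'] if T is None else T
    p=(np.float64(P)-T[:3,3])@T[:3,:3]
    return cv2.projectPoints(p*[1,-1,-1],np.zeros(3),np.zeros(3),c['K'],c['distortion'])[0][:,0]
def blob(img,lo,hi,seed):
    m=cv2.inRange(cv2.cvtColor(img,cv2.COLOR_RGB2HSV),np.array(lo),np.array(hi))
    m=cv2.morphologyEx(m,cv2.MORPH_OPEN,np.ones((3,3)))
    k,l=cv2.connectedComponents(m); v=l[seed[1],seed[0]]
    c=max(cv2.findContours((l==v).astype(np.uint8),0,1)[0],key=cv2.contourArea)
    return c[:,0] if v else None
def rect(n,c,z,T=None):
    g=ground(n,c,z,T); (cx,cy),(w,h),a=cv2.minAreaRect((g*1000).astype(np.float32)); return cx,cy,w,h,a
E
python3 - <<'E'
from h import *
for n,sy,sk in [('scene',(320,207),(375,308)),('side',(308,172),(273,117))]:
    img=cv2.imread(f'pics/{n}0.png')[:,:,::-1].copy()
    for lo,hi,s in [((18,120,90),(35,255,255),sy),((0,0,0),(180,255,60),sk)]:
        c=blob(img,lo,hi,s)
        if c is None: print('none',cv2.cvtColor(img,cv2.COLOR_RGB2HSV)[s[1],s[0]]); continue
        print(n,np.array(rect(n,c,.06)), cv2.boundingRect(c))
a=cv2.imread('pics/scene0.png')[180:380,240:440]; b=cv2.imread('pics/side0.png')[85:225,210:410]
cv2.imwrite('pics/crop.png',cv2.vconcat([cv2.resize(a,None,fx=1.7,fy=1.7,interpolation=2),cv2.resize(b,None,fx=1.7,fy=1.7,interpolation=2)]))
print(ground('scene',[(254,200),(375,365),(418,335)],.03),ground('side',[(372,192)],.03))
# goods
print('jar top',ground('scene',[(409,239)],.085),ground('side',[(237,140)],.085))
print('weight',ground('scene',[(407,292)],.056),ground('side',[(247,122)],.056))
print('turq',ground('scene',[(350,160),(400,190)],.06),ground('side',[(277,222),(232,190)],.06))
print('sauce',ground('scene',[(475,262)],.15),ground('side',[(201,99)],.15))
print('scoop',ground('scene',[(330,141),(271,163)],.01),ground('side',[(303,280),(364,240)],.01))
E
```

```text
scene [522.9386  26.6092  87.9434  84.1612  76.5664] (297, 189, 46, 37)
scene [599.345  270.7568 166.2448  84.8667  85.3101] (327, 263, 84, 86)
side [516.0107  19.1363  88.5194  85.6506  76.8142] (287, 158, 43, 33)
side [590.1813 261.6127 172.396   84.2925  84.94  ] (247, 94, 53, 41)
[[ 0.6195 -0.104 ]
 [ 0.6593  0.361 ]
 [ 0.5568  0.3699]] [[ 0.6182 -0.1153]]
jar top [[0.4446 0.227 ]] [[0.4355 0.2139]]
weight [[0.5213 0.3017]] [[0.5135 0.2838]]
turq [[ 0.3686 -0.0433]
 [ 0.3424  0.1057]] [[ 0.3641 -0.0479]
 [ 0.3381  0.0993]]
sauce [[0.4303 0.36  ]] [[0.4192 0.3465]]
scoop [[ 0.3262 -0.1722]
 [ 0.5057 -0.2015]] [[ 0.3304 -0.181 ]
 [ 0.5099 -0.196 ]]
```

View pics/crop.png

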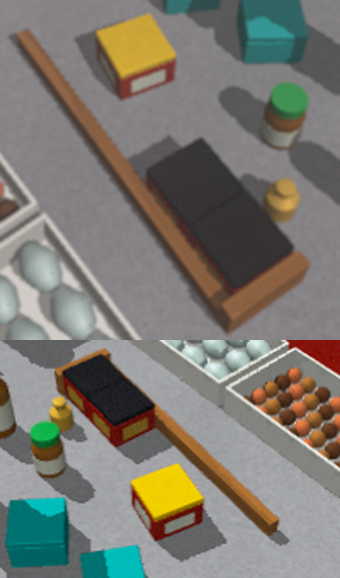

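servo_tool --plan '[0,-32,-32,0,0,0,-32,-32,0,0,0,-32,-32,0,0,0,-32,-32,0,0,0,-32,-32,0,0,0,-32,-32,0,0,0,-32,-32,0,0,0,-32,-32,0,0]'

```text
time: 1.1
tool_pos: [0.3832, 0.1909, 0.253]
tcp_rot: [-0.725, -3.057, 0.0]
contact_force: [0.3, -0.4, 0.6]
grip_width: 0.5
grip_force: 0.0
```

servo_tool --plan '[0,-32,-32,0,0,0,-32,-32,0,0,0,-32,-32,0,0,0,-28,-29,0,0,0,0,0,0,-8,0,0,0,0,-8,0,0,0,0,-5.7,0,0,0,0,0]'

```text
time: 2.1
tool_pos: [0.4376, 0.025, 0.2529]
tcp_rot: [-0.138, -3.138, 0.0]
contact_force: [0.1, 0.2, -0.8]
grip_width: 0.498
grip_force: 0.0
```

Run:
```python
from h import *
from scipy.spatial.transform import Rotation as R
s=ctrl.get_state(); img=ctrl.get_image('wrist'); cv2.imwrite('pics/w1.png',img[:,:,::-1])
T=np.eye(4);T[:3,:3]=R.from_rotvec(s['tcp_rot']).as_matrix();T[:3,3]=s['tool_pos']
Tc=T@ctrl.calibration('wrist')['mount']; np.save('pics/T1.npy',Tc)
print(s['time'],s['q'],s['tool_pos'],np.degrees(np.arctan2(T[1,0],T[0,0])),s['contact_force'],s['grip_width'])
print(project('wrist',[(.519,.023,.06),(.595,.266,.06)],Tc))
```

```text
2.1 [-0.0601 -0.3211  1.9118 -0.      1.5516 -1.543 ] [0.4376 0.025  0.2529] 174.9679152207668 [ 0.0556  0.1998 -0.8051] 0.4982159578701188
[[321.3485 259.1707]
 [556.4721 305.3547]]
```

View pics/w1.png

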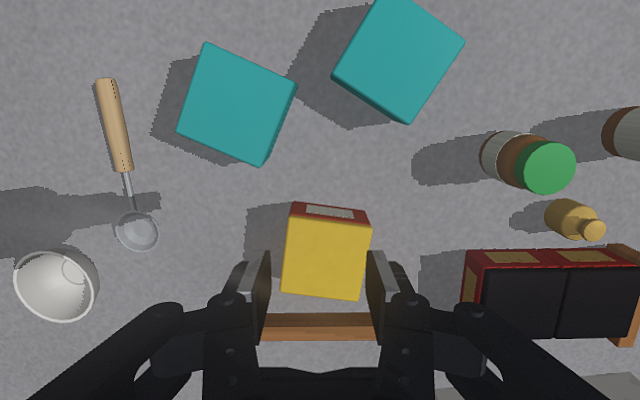

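Wrist view: the yellow lid spans (281–371, 213–300), the rail edge is at about row 318, the black lids cover (475–635, 262–340), and the turquoise boxes are clear on the robot side (rows below 165).

Run:
```python
from h import *
T=np.load('pics/T1.npy'); img=cv2.imread('pics/w1.png')[:,:,::-1].copy()
c=blob(img,(18,120,90),(35,255,255),(325,255)); print('lid',np.array(rect('wrist',c,.06,T)))
print('lid corners',ground('wrist',[(289,213),(371,224),(359,300),(281,290)],.06,T).round(4).tolist())
print('rail top front',ground('wrist',[(270,318),(370,315)],.03,T))
print('black back-left, front-left, front right',ground('wrist',[(483,338),(482,268),(622,262)],.06,T))
print('turq far edge corners',ground('wrist',[(259,167),(408,124)],.06,T))
```

```text
lid [519.843   26.1492  83.1758  84.6597  76.8934]
lid corners [[0.468, -0.0037], [0.486, 0.0738], [0.5689, 0.058], [0.5502, -0.0212]]
rail top front [[ 0.6035 -0.0435]
 [ 0.6095  0.072 ]]
black back-left, front-left, front right [[0.6287 0.1899]
 [0.5432 0.1839]
 [0.5501 0.3284]]
turq far edge corners [[ 0.4213 -0.0262]
 [ 0.3943  0.1107]]
```

servo_tool --plan '[0,-6,8,0,0,0,0,0,40,0,0,0,0,40,0,0,0,0,40,0,0,0,0,40,0,0,0,0,37,0,0,0,0,20,0,0,0,0,0,0]'

```text
time: 3.15
tool_pos: [0.443, 0.033, 0.0345]
tcp_rot: [-0.138, -3.134, -0.0]
contact_force: [-0.5, -0.1, 0.0]
grip_width: 0.501
grip_force: 0.0
```

servo_tool --plan '[0,-6,0,0,0,0,-6,0,0,0,0,-6,0,0,0,0,-6,0,0,0,0,-6,0,0,0,0,-6,0,0,0,0,-6,0,0,0,0,-6,0,0,0]'

```text
time: 4.15
tool_pos: [0.4927, 0.0283, 0.0362]
tcp_rot: [-0.137, -3.138, -0.0]
contact_force: [-2.1, -0.5, -0.5]
grip_width: 0.499
grip_force: 0.0
```

```bash
cat > look.py <<'E'
from h import *
import sys
from scipy.spatial.transform import Rotation as R
def look(name):
    s=ctrl.get_state(); img=ctrl.get_image('wrist'); cv2.imwrite(f'pics/{name}.png',img[:,:,::-1])
    T=np.eye(4);T[:3,:3]=R.from_rotvec(s['tcp_rot']).as_matrix();T[:3,3]=s['tool_pos']
    print(s['time'],s['tool_pos'],np.degrees(np.arctan2(T[1,0],T[0,0])),s['contact_force'],s['q'])
    for n,seed in [('scene',None),('side',None)]:
        im=ctrl.get_image(n); cv2.imwrite(f'pics/{name}_{n}.png',im[:,:,::-1])
        m=cv2.inRange(cv2.cvtColor(im,cv2.COLOR_RGB2HSV),np.array((22,150,90)),np.array((32,255,255)))
        m=cv2.morphologyEx(m,cv2.MORPH_OPEN,np.ones((3,3)))
        c=max(cv2.findContours(m,0,1)[0],key=cv2.contourArea)[:,0]
        print(n,np.array(rect(n,c,.06)))
    return T@ctrl.calibration('wrist')['mount']
if __name__=='__main__': look(sys.argv[1])
E
python3 look.py p1
```

```text
4.15 [0.4927 0.0283 0.0362] 175.01338534768607 [-2.1021 -0.5432 -0.5234] [-0.0466  0.0719  1.9726  0.      1.0973 -1.5304]
scene [549.0995  24.6087  84.0935  82.2075  84.8417]
side [551.9275  17.2741  87.3313  70.0891  84.5117]
```

servo_tool --plan '[0,-4,0,0,0,0,-4,0,0,0,0,-4,0,0,0,0,-4,0,0,0,0,-3,0,0,0,0,-2,0,0,0,0,-1,0,0,0,0,0,0,0,0]'

```text
time: 5.3
tool_pos: [0.5144, 0.0263, 0.0363]
tcp_rot: [0.137, 3.138, -0.0]
contact_force: [-1.1, 0.1, -0.9]
grip_width: 0.501
grip_force: 0.0
```

servo_tool --plan '[0,-1,0,0,0,0,-1,0,0,0,0,0,0,0,0,0,0,0,0,0,0,0,0,0,0,0,0,0,0,0,0,0,0,0,0,0,0,0,0,0]'

```text
time: 6.3
tool_pos: [0.5163, 0.0262, 0.0363]
tcp_rot: [0.137, 3.138, -0.0]
contact_force: [0.1, 0.0, -0.1]
grip_width: 0.498
grip_force: 0.0
```

servo_tool --plan '[0,-2,0,0,0,0,-1,0,0,0,0,-1,0,0,0,0,-1,0,0,0,0,0,0,0,0,0,0,0,0,0,0,0,0,0,0,0,0,0,0,0]'

```text
time: 7.3
tool_pos: [0.5214, 0.0257, 0.0364]
tcp_rot: [0.137, 3.138, -0.0]
contact_force: [-0.7, 1.0, 0.1]
grip_width: 0.501
grip_force: 0.0
```

servo_tool --plan '[0,-1,0,0,0,0,-1,0,0,0,0,-1,0,0,0,0,-1,0,0,0,0,0,0,0,0,0,0,0,0,0,0,0,0,0,0,0,0,0,0,0]'

```text
time: 8.3
tool_pos: [0.5229, 0.0255, 0.0352]
tcp_rot: [-0.136, -3.134, 0.0]
contact_force: [-9.9, -0.4, 3.5]
grip_width: 0.504
grip_force: 0.0
```

```bash
python3 look.py p2
python3 - <<'E'
import cv2
a=cv2.imread('pics/p2_scene.png')[170:370,230:430]; b=cv2.imread('pics/p2_side.png')[80:220,210:410]
cv2.imwrite('pics/c2.png',cv2.vconcat([cv2.resize(a,None,fx=1.7,fy=1.7,interpolation=2),cv2.resize(b,None,fx=1.7,fy=1.7,interpolation=2)]))
E
```

```text
8.3 [0.5229 0.0255 0.0352] 175.0402160379309 [-9.897  -0.3966  3.5109] [-0.049   0.1545  1.8848 -0.0002  1.1075 -1.5332]
scene [578.356   21.6342  84.8405  82.3676  85.8118]
side [582.4697  15.0555  87.8403  67.8025  85.5957]
```

View pics/c2.png

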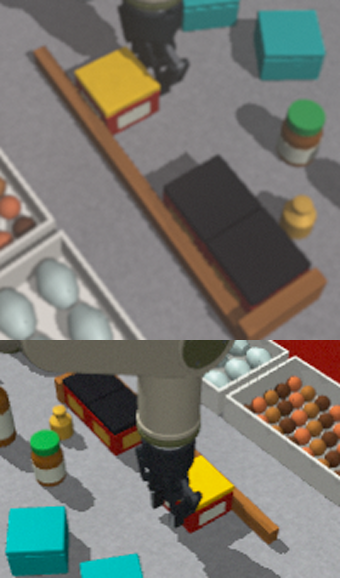

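Crop: the tin stands flush against the rail with the gripper in front, still well apart from the black tins. Nothing else has moved.

servo_tool --plan '[0,10,0,0,0,0,10,0,0,0,-0.3,0,0,-50,0,-0.3,0,0,-50,0,-0.3,0,-34,0,0,-0.3,0,-33,0,0,-0.3,-35,0,0,0,-0.3,-35,0,0,0]'

```text
time: 9.45
tool_pos: [0.5699, -0.0463, 0.1369]
tcp_rot: [0.139, 3.137, -0.0]
contact_force: [0.2, 0.0, 0.8]
grip_width: 0.353
grip_force: 0.0
```

servo_tool --plan '[-0.3,0,0,0,10,-0.3,0,0,0,10,-0.3,0,0,0,10,-0.3,0,0,0,10,-0.3,0,0,0,10,-0.3,0,0,0,10,-0.3,0,0,0,10,-0.3,0,0,0,10]'

```text
time: 10.45
tool_pos: [0.5691, -0.0456, 0.1366]
tcp_rot: [2.128, 2.31, 0.001]
contact_force: [0.3, -0.1, 0.4]
grip_width: 0.347
grip_force: 0.0
```

servo_tool --plan '[-0.3,0,0,0,10,-0.3,0,0,0,0,-0.3,0,0,0,0,-0.3,0,0,0,0,-0.3,0,0,0,0,-0.3,0,0,0,0,-0.3,0,0,0,0,-0.3,0,0,0,0]'

```text
time: 11.45
tool_pos: [0.5692, -0.0457, 0.1363]
tcp_rot: [-2.316, -2.123, -0.0]
contact_force: [-0.3, -0.3, -0.3]
grip_width: 0.352
grip_force: 0.0
```

Run:
```python
from look import *
T=look('p3'); np.save('pics/T3.npy',T)
img=cv2.imread('pics/p3.png')[:,:,::-1]
im=cv2.cvtColor(img,cv2.COLOR_RGB2HSV)
m=cv2.inRange(im,np.array((22,150,90)),np.array((32,255,255)))
cs=sorted(cv2.findContours(m,0,1)[0],key=cv2.contourArea)
if cs: print('wrist lid',np.array(rect('wrist',cs[-1][:,0],.06,T)),cv2.boundingRect(cs[-1]))
```

```text
11.45 [ 0.5692 -0.0457  0.1363] 85.02092696413915 [-0.3006 -0.2804 -0.3393] [-0.1699  0.1383  1.6979  0.      1.3054 -0.083 ]
scene [579.0194  21.584   84.8341  80.6298  85.8009]
side [572.1223  15.9     88.1197  84.4856  86.0613]
wrist lid [579.0109  21.4094  81.9986  82.1731  85.5764] (245, 31, 158, 155)
```

View pics/p3.png

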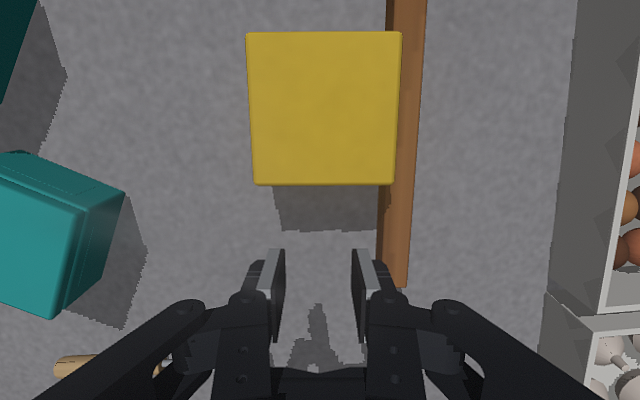

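Wrist view: the yellow lid spans (245–402, 31–185) and lies square against the rail. Both fingers are behind its -y face, with space to come down inside the rail.

servo_tool --plan '[-0.3,0,0,35,-0.4,-0.3,0,0,35,0,-0.3,0,0,30,0,-0.3,0,0,0,0,-0.3,5,0,0,0,-0.3,4,0,0,0,-0.3,4,0.1,0,0,-0.3,4,0.1,0,0]'

```text
time: 12.6
tool_pos: [0.5714, -0.0287, 0.0372]
tcp_rot: [2.308, 2.13, 0.001]
contact_force: [0.2, -2.0, 0.8]
grip_width: 0.35
grip_force: 0.0
```

servo_tool --plan '[-0.3,6,0.1,0,0,-0.3,6,0.1,0,0,-0.3,6,0.1,0,0,-0.3,6,0.1,0,0,-0.3,6,0.1,0,0,-0.3,6,0.1,0,0,-0.3,6,0.1,0,0,-0.3,6,0.1,0,0]'

```text
time: 13.6
tool_pos: [0.5753, 0.0195, 0.0362]
tcp_rot: [-2.308, -2.131, 0.0]
contact_force: [0.8, -2.4, -0.2]
grip_width: 0.348
grip_force: 0.0
```

servo_tool --plan '[-0.3,6,0.1,0,0,-0.3,6,0.1,0,0,-0.3,6,0.1,0,0,-0.3,6,0.1,0,0,-0.3,6,0.1,0,0,-0.3,4,0.1,0,0,-0.3,2,0.1,0,0,-0.3,0,0,0,0]'

```text
time: 14.6
tool_pos: [0.5792, 0.0552, 0.0364]
tcp_rot: [2.308, 2.131, 0.001]
contact_force: [1.2, -0.1, 0.1]
grip_width: 0.349
grip_force: 0.0
```

```bash
python3 look.py p4
python3 - <<'E'
import cv2
a=cv2.imread('pics/p4_scene.png')[170:370,230:430]; b=cv2.imread('pics/p4_side.png')[80:220,210:410]
cv2.imwrite('pics/c4.png',cv2.vconcat([cv2.resize(a,None,fx=1.7,fy=1.7,interpolation=2),cv2.resize(b,None,fx=1.7,fy=1.7,interpolation=2)]))
E
```

```text
14.6 [0.5792 0.0552 0.0364] 85.41906585575994 [ 1.201  -0.0883  0.0587] [0.0067 0.2902 1.7229 0.0004 1.128  0.0865]
scene [586.1139 110.7377  85.9536  81.8846  85.5954]
side [ 753.8317 -603.6638   17.968   152.5463   11.8585]
```

View pics/c4.png

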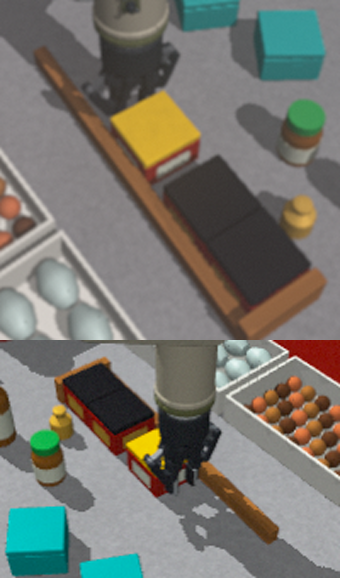

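Crop: the tin stays square on the rail, with about 30 mm left to the black tin. I'll go on more slowly.

servo_tool --plan '[-0.3,4,0.1,0,0,-0.3,5,0.1,0,0,-0.3,5,0.1,0,0,-0.3,5,0.1,0,0,-0.3,4,0.1,0,0,-0.3,3,0.1,0,0,-0.3,1,0,0,0,-0.3,0,0,0,0]'

```text
time: 15.75
tool_pos: [0.5817, 0.0819, 0.0362]
tcp_rot: [-2.308, -2.131, -0.0]
contact_force: [0.2, 0.1, -0.2]
grip_width: 0.353
grip_force: 0.0
```

servo_tool --plan '[-0.3,1,0,0,0,-0.3,1,0,0,0,-0.3,0,0,0,0,-0.3,0,0,0,0,-0.3,0,0,0,0,-0.3,0,0,0,0,-0.3,0,0,0,0,-0.3,0,0,0,0]'

```text
time: 16.75
tool_pos: [0.5819, 0.0837, 0.0363]
tcp_rot: [2.309, 2.131, 0.0]
contact_force: [-0.1, -0.4, -0.5]
grip_width: 0.353
grip_force: 0.0
```

```bash
python3 look.py p5
python3 - <<'E'
import cv2
a=cv2.imread('pics/p5_scene.png')[230:360,280:430]
cv2.imwrite('pics/c5.png',cv2.resize(a,None,fx=4,fy=4,interpolation=2))
E
```

```text
16.75 [0.5819 0.0837 0.0363] 85.41114257545024 [-0.1229 -0.367  -0.5241] [0.0557 0.3054 1.7046 0.     1.1316 0.1358]
scene [588.8038 139.8444  85.327   81.0959  85.0456]
side [ 753.8317 -603.6638   17.968   152.5463   11.8585]
```

View pics/c5.png

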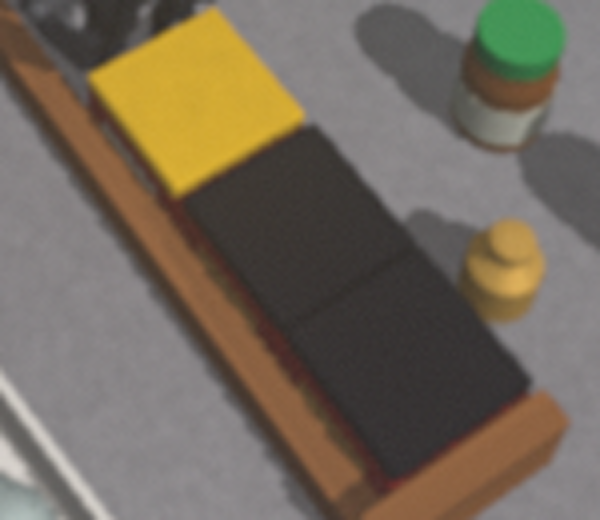

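Crop: a thin gap of a few mm remains between the yellow lid and the black one, along the line (185,195)–(305,120).

servo_tool --plan '[-0.3,1,0,0,0,-0.3,1,0,0,0,-0.3,1,0,0,0,-0.3,0,0,0,0,-0.3,0,0,0,0,-0.3,0,0,0,0,-0.3,0,0,0,0,-0.3,0,0,0,0]'

```text
time: 17.9
tool_pos: [0.5822, 0.0868, 0.0364]
tcp_rot: [2.309, 2.131, 0.0]
contact_force: [-0.2, -0.7, -0.0]
grip_width: 0.354
grip_force: 0.0
```

servo_tool --plan '[-0.3,1,0,0,0,-0.3,1,0,0,0,-0.3,0,0,0,0,-0.3,0,0,0,0,-0.3,0,0,0,0,-0.3,0,0,0,0,-0.3,0,0,0,0,-0.3,0,0,0,0]'

```text
time: 18.9
tool_pos: [0.5823, 0.0887, 0.0363]
tcp_rot: [2.309, 2.131, 0.0]
contact_force: [0.4, -2.8, 1.0]
grip_width: 0.35
grip_force: 0.0
```

```bash
python3 look.py p6
python3 - <<'E'
import cv2
a=cv2.imread('pics/p6_scene.png')[230:360,280:430]
cv2.imwrite('pics/c6.png',cv2.resize(a,None,fx=4,fy=4,interpolation=2))
E
```

```text
18.9 [0.5823 0.0887 0.0363] 85.40868672025839 [ 0.3999 -2.8002  0.957 ] [ 0.0641  0.308   1.7012 -0.0001  1.1323  0.1442]
scene [588.8226 144.1456  85.301   81.703   84.9349]
side [ 753.6643 -603.699    18.31    152.5463   11.8585]
```

View pics/c6.png

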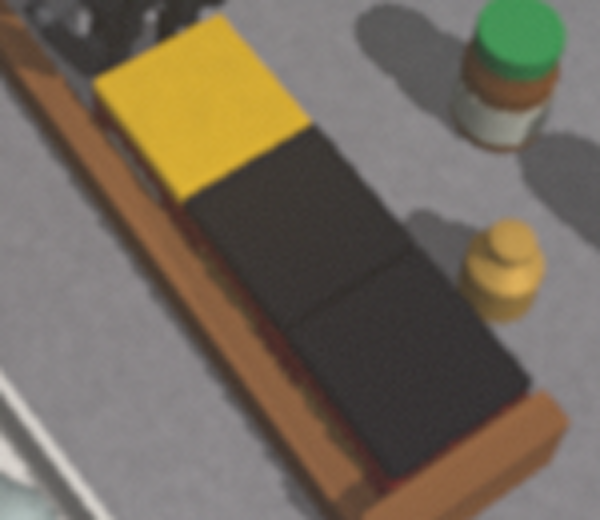

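Crop: the seam is closed, and the front and back edges line up with the black tins. I'll do one last small nudge to confirm contact, then back off and lift.

servo_tool --plan '[-0.3,1,0,0,0,-0.3,0,0,0,0,-0.3,0,0,0,0,-0.3,0,0,0,0,-0.3,0,0,0,0,-0.3,0,0,0,0,-0.3,0,0,0,0,-0.3,0,0,0,0]'

```text
time: 20.05
tool_pos: [0.5824, 0.0897, 0.0363]
tcp_rot: [2.309, 2.131, -0.0]
contact_force: [-0.9, -4.9, 1.8]
grip_width: 0.35
grip_force: 0.0
```

servo_tool --plan '[-0.3,-3,0,0,0,-0.3,-10,0,0,0,-0.3,-15,0,0,0,-0.3,0,0,-30,0,-0.3,0,0,-50,0,-0.3,0,0,-50,0,-0.3,-40,0,0,0,-0.3,0,0,0,0]'

```text
time: 21.05
tool_pos: [0.5772, 0.0191, 0.1672]
tcp_rot: [2.31, 2.126, 0.001]
contact_force: [-1.0, -0.0, -0.7]
grip_width: 0.347
grip_force: 0.0
```

Run:
```python
from look import *
T=look('p7')
for nm in ['scene0','p7_scene']:
    c=blob(cv2.imread(f'pics/{nm}.png')[:,:,::-1].copy(),(0,0,0),(180,255,60),(375,308)); print('black',np.array(rect('scene',c,.06)))
d=cv2.absdiff(cv2.imread('pics/scene0.png'),cv2.imread('pics/p7_scene.png')).max(2)
print('diff jar/weight/sauce/scoop+bowl',[int((d[a:b,e:f]>60).sum()) for a,b,e,f in [(228,268,393,424),(284,310,394,420),(255,310,443,485),(130,172,225,335)]])
cv2.imwrite('pics/c7.png',cv2.resize(cv2.imread('pics/p7.png'),None,fx=1,fy=1))
```

```text
21.05 [0.5772 0.0191 0.1672] 85.25234464388494 [-1.021  -0.0352 -0.6656] [-0.0553  0.1246  1.6538 -0.0007  1.3616  0.0277]
scene [589.5328 146.2057  82.6904  81.3268  85.2099]
side [583.2413 140.0225  89.1264  85.1126  85.9558]
black [599.345  270.7568 166.2448  84.8667  85.3101]
black [601.369  292.6814 122.2116  83.105   85.3101]
diff jar/weight/sauce/scoop+bowl [0, 0, 0, 1747]
```

View pics/c7.png

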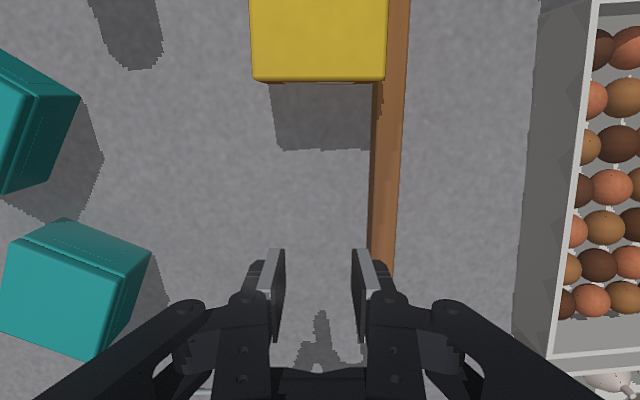

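Run:
```python
from h import *
for nm in ['scene0','p5_scene','p6_scene','p7_scene']:
    c=blob(cv2.imread(f'pics/{nm}.png')[:,:,::-1].copy(),(0,0,0),(180,255,60),(375,308)); b=cv2.boundingRect(c); print(nm,np.array(rect('scene',c,.06)),b[0]+b[2],b[1]+b[3],b)
d=cv2.absdiff(cv2.imread('pics/side0.png'),cv2.imread('pics/p7_side.png')).max(2)
print('side diff bowl, scoop',[int((d[a:b,e:f]>60).sum()) for a,b,e,f in [(230,275,378,420),(232,285,298,368)]])
print(ctrl.finish_job())
```

```text
scene0 [599.345  270.7568 166.2448  84.8667  85.3101] 411 349 (327, 263, 84, 86)
p5_scene [600.6818 288.1655 131.5417  83.3174  85.0273] 411 349 (337, 276, 74, 73)
p6_scene [600.5991 284.2734 139.324   84.5419  86.117 ] 411 349 (335, 272, 76, 77)
p7_scene [601.369  292.6814 122.2116  83.105   85.3101] 411 349 (346, 278, 65, 71)
side diff bowl, scoop [468, 11]
the job is handed in; nothing more can be done
None
```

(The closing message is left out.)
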